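Ring for the customer and show the finished key

TASK

In the key-cutting shop, call the customer by pressing the counter bell's plunger fully down to its stop and letting it spring back. Then draw the key with the red head out of its sloped stand and hold it up for the customer with its blade turned level, the key at least 15 cm above the counter; finish while still gripping it there, steady, touching nothing else. Leave the other keys, the polish tin and the shoe brush where they are.

Things in the scene. Friction and masses are not known exactly. Their poses are not given: they have to be found in the camera images.
- bell (a joint): travel of the bell's plunger, m: 0 = up, 0.006 = fully down on its stop; grows as it is pressed straight down, springs back when released. The spring pushes 1.5 N at 0 and 5 N at the stop.
- bell_top (a point): centre of the plunger's flat top on the counter bell: a round steel knob 22 mm in diameter, its top 66 mm above the counter when up; beneath it a brass dome 76 mm across and 48 mm high on a black base 84 mm across. The bell is fixed to the counter.
- stand: fixed wooden key stand 100 (x) x 220 (y) mm; its upper face slopes 30 degrees, low edge at -x (robot side), high edge at +x, 86 mm above the counter. Three slots 12 x 6.5 mm, 43 mm deep, run square into the face along its middle, 75 mm apart along y, mouths 69 mm above the counter. Origin: centre of its underside, z up.
- red_key: key to show, 40 g: red head 36 (x) x 14 (y) x 52 (z) mm, steel blade 9 x 3.5 mm, 42 mm long, standing blade down in any of the slots, head resting on the slope. Origin on its axis at the shoulder between head and blade; z from blade to head, at the start leaning 30 degrees from vertical to the stand's -x side; y along the stand's y, across the flat sides of the head.
- red_grip (a point): point inside the red key's head, on its axis 32 mm above the shoulder (20 mm below the head's end), axes as the key's: a good place to pinch across the 14 mm thickness, with the fingers pointing straight down if wished.
- red_tip (a point): end of the red key's blade, 42 mm from the shoulder, axes as the key's.
- black_key: key of the same size and shape, black head, in another slot of the stand; origin on its long axis at the shoulder between head and blade, z along the axis from blade to head. Leave it alone.
- blue_key: key of the same size and shape, blue head, in another slot of the stand; origin on its long axis at the shoulder between head and blade, z along the axis from blade to head. Leave it alone.
- tin: closed round shoe polish tin, black with a blue lid, 82 mm in diameter, 28 mm high; origin at the centre of its underside. Leave it alone.
- brush: wooden shoe brush lying bristles down, 160 (x) x 50 (y) x 42 mm high; origin at the centre of its underside. Leave it alone.
There are look-alikes about, which are no part of the job. Of the things like the part that bears bell, leave any that is orange or turquoise; of the rest the larger one is meant.

How it is judged:
On the way, in this order (a step that is already met when the one before it is completed fails the run):
1. the bell's plunger is pressed down to its stop while the red key is still in the stand (value of joint bell above 0.005 m and distance of red_key from where it was at the start of the episode below 0.015 m), for 0.1 s.
2. the plunger has sprung back and the red key is drawn out of the stand and held by the fingers, blade clear of the stand (value of joint bell below 0.0015 m and height (world z) of red_tip above 0.1 m and contact force between the fingers and red_key above 0.5 N and contact force between red_key and stand below 0.05 N), for 0.2 s.
At the end, for the whole second after the job is handed in: The fingers hold the red key, at rest, its long axis within 20 degrees of level, blade end and head both over 0.15 m above the counter, touching nothing else; the bell plunger is up again; the other keys, tin and brush are within 20 mm of their starts (contact force between the fingers and red_key above 0.5 N and contact force between red_key and stand below 0.05 N and angle between red_key's own z axis and vertical between 1.22 and 1.92 rad and height (world z) of each of red_grip, red_tip above 0.15 m and linear speed of red_key below 0.03 m/s and value of joint bell below 0.0015 m and contact force between red_key and black_key below 0.05 N and contact force between red_key and blue_key below 0.05 N and contact force between red_key and tin below 0.05 N and contact force between red_key and brush below 0.05 N and distance of each of black_key, blue_key, tin, brush from where it was at the start of the episode below 0.02 m); the arm keeps its last pose, push and grip.
It fails at once if the black key is moved by more than 20 mm (distance of black_key from where it was at the start of the episode above 0.02 m).
It fails at once if the blue key is moved by more than 20 mm (distance of blue_key from where it was at the start of the episode above 0.02 m).
It fails at once if the polish tin is moved by more than 20 mm (distance of tin from where it was at the start of the episode above 0.02 m).
It fails at once if the shoe brush is moved by more than 20 mm (distance of brush from where it was at the start of the episode above 0.02 m).
It also fails if it takes over 51 s, if anything falls off the work surface, if the arm or the gripper's body presses on something with over 40 N, if the wrist force passes 120 N, or if a joint passes its speed limit or range.

ROBOT

A 6-joint arm with a two-finger parallel gripper is mounted at the origin on the work surface. World frame = base frame: x ahead of the robot, y to its left, z up, the work surface at z = 0. Lengths are in m, angles in rad, forces in N, time in s.
With the tool pointing down it reaches from about 0.275 to 1 m from the base axis. Payload 8.4 kg.
Tool frame: the origin (TCP) lies on the centre line of the jaws, within the pads' length; the fingertips stand 17 mm ahead of it and the grasp point (between the pads) lies 2 mm behind it (bot.tcp_to_tips is the z of the fingertips in the tool frame, in m); z points along the fingers, y is the line along which they close (so a half turn about z gives the same grasp; the last joint's range is limited). The gripper opens to 85 mm and grips with 20 to 120 N. Pads are 22 mm wide; open, the fingers measure 114 mm over their backs; the gripper's body (76 mm by 85 mm) begins 54 mm behind the grasp point. The pads swing forward as they close: fully open they stand 13 mm farther back than shut.
Start: joints at [1.13, 0.353, 1.633, -0, 1.155, -0.002], TCP at [0.266, 0.566, 0.248] pointing down, gripper open.
Joint ranges: [-2.63, 2.63], [-0.92, 2.1], [0.06, 2.66], [-1.3, 4.44], [0, 2.69], [-3.02, 3.02]. Speed limits (rad/s): [2.22, 2.22, 2.79, 3.14, 3.14, 3.14].

INTERFACE

Orientations are given as a unit quaternion [x, y, z, w].
In Python, from workcell import bot, hand, kinematics, get_obs, vision, hand_in gives the robot as it stands. The module is installed in compiled form; this text tells all that it offers. Calls block until the motion is done:
- bot.reach(position, orientation): joint-space move of the TCP to a pose.
- bot.servo_line(position, ori=None, velocity=0.15): straight line of the TCP; ori=None keeps the orientation; velocity is the mean speed in m/s.
- bot.goto_joints(angles): joint-space move.
- hand.move_gripper(opening, strength=None): finger opening in m; strength is the grip in N (None keeps the last); returns when the fingers have stopped.
- bot.dwell(seconds).
- kinematics.solve_ik(position, orientation): joint angles nearest the present ones, or None.
- get_obs(): the state.
- vision.read_camera(name): name is "scene" or "top" or "wrist"; returns a dict with "frame" (420x560x3 uint8, red, green, blue), "intrinsics" (3x3 intrinsics, pixels), "dist" ([k1, k2, p1, p2, k3] as OpenCV has them; the pictures are not rectified), "view" (4x4, takes a point from world to camera coordinates). Camera axes: x right, y down, z forward; pixel columns grow to the right and rows downward; lengths in m; the calibration is good to about 2 mm. A picture is of the moment at which its call begins. There is no depth.
A pose or a line that the arm cannot do raises bot.IKError and nothing moves.
- hand_in(): hands the job in; it is judged then, once.
The state is a dict: "time_s": time; "joint_pos": joint angles; "joint_vel": joint speeds; "joint_efforts": joint torques, N m; "position": TCP position; "orientation": TCP orientation; "wrist_force": force on the tool from outside, world axes, zero at the start; "ft_torque": the same for the moment, N m; "gripper_width": finger opening in m; "grip_force": force on a finger pad.
Only numpy, scipy, OpenCV 4.12 (cv2) and the standard library are available. Lean on these libraries where they do the work, as an engineer would, in place of code of your own. Each camera call takes 0.05 s, during which the arm holds its last target. There are 200 camera calls.

## Working session

There is one attempt and no reset: what is moved stays moved. The work goes in short steps, each a Python script; the robot and the scene stay as the last script left them, time stands still between calls to the robot, and variables do not carry over. Pictures are saved under pics/ and viewed, at most 10 in all, crops included, and the job is handed in when it is done.

```bash
mkdir -p pics; python3 - <<'E'
from workcell import bot,get_obs,vision
import cv2,numpy as np
for n in("scene","top"):
    d=vision.read_camera(n);cv2.imwrite(f"pics/{n}0.png",d["frame"][:,:,::-1])
    print(n,d["intrinsics"].round(1).tolist() if hasattr(d["intrinsics"],'round') else d["intrinsics"],d["dist"]);print(np.array(d["view"]).round(3).tolist())
o=get_obs();print(o["orientation"],o["time_s"],bot.tcp_to_tips)
E
```

```text
scene [[442.2, 0.0, 279.6], [0.0, 442.2, 202.9], [0.0, 0.0, 1.0]] [-0.08157492  0.          0.          0.          0.        ]
[[0.829, 0.559, -0.007, -0.489], [0.419, -0.63, -0.654, -0.228], [-0.37, 0.539, -0.756, 1.293], [0.0, 0.0, 0.0, 1.0]]
top [[418.2, 0.0, 279.2], [0.0, 418.2, 208.3], [0.0, 0.0, 1.0]] [-0.10108867  0.          0.          0.          0.        ]
[[0.019, -1.0, 0.009, -0.063], [-0.986, -0.02, -0.168, 0.602], [0.168, -0.006, -0.986, 0.925], [0.0, 0.0, 0.0, 1.0]]
[ 2.17661335e-01  9.76024167e-01 -5.89662396e-04 -1.41609029e-04] 0.1 0.017
```

View pics/scene0.png

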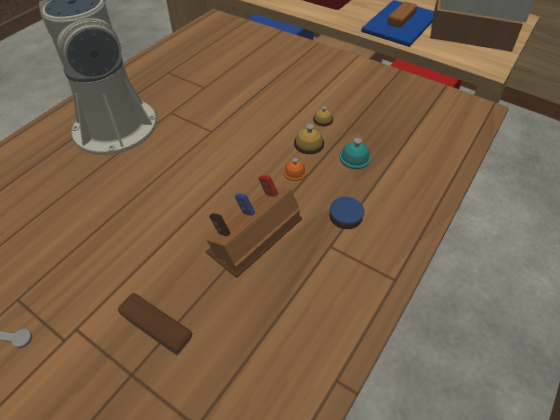

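View pics/top0.png

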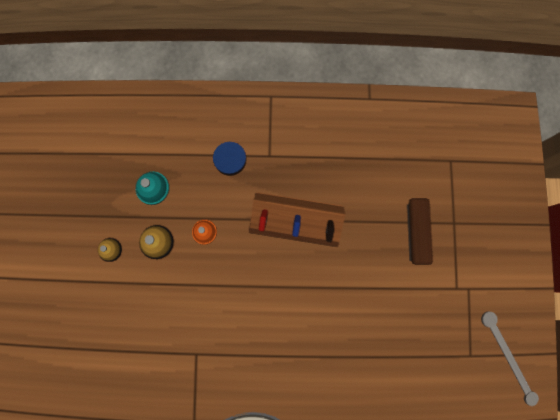

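Scene picture (larger and smaller brass bells): brass (309,139) is the larger, brass (323,115) smaller, orange (295,168), turquoise (356,152). In the top picture these are (156,242), (109,250), (204,232) and (152,187). By the description I choose the larger brass bell. The red key is at top (263,220) / scene (268,185), with blue (297,226) and black (330,231) beside it. Next I measure these and make one close crop.

```bash
cat >h.py <<'E'
from workcell import bot,hand,kinematics,get_obs,vision,hand_in
import cv2,numpy as np
from scipy.spatial.transform import Rotation as R
def ray(d,px):
    u=cv2.undistortPoints(np.array([[px]],float),np.array(d["intrinsics"]),np.array(d["dist"]))[0,0]
    V=np.array(d["view"]);r=V[:3,:3].T@np.array([*u,1]);return -V[:3,:3].T@V[:3,3],r/np.linalg.norm(r)
def onz(d,px,z):
    c,r=ray(d,px);return c+r*(z-c[2])/r[2]
def tri(*rays):
    A=[np.eye(3)-np.outer(r,r) for c,r in rays];return np.linalg.solve(sum(A),sum(a@c for a,(c,r) in zip(A,rays)))
def proj(d,P):
    V=np.array(d["view"]);return cv2.projectPoints(np.array(P,float).reshape(-1,3),cv2.Rodrigues(V[:3,:3])[0],V[:3,3],np.array(d["intrinsics"]),np.array(d["dist"]))[0][:,0]
def cent(m,box):
    x0,y0,x1,y1=box;q=np.zeros(m.shape,np.uint8);q[y0:y1,x0:x1]=m[y0:y1,x0:x1]
    n,l,s,c=cv2.connectedComponentsWithStats(q);
    if n<2:return None
    i=1+np.argmax(s[1:,4]);return c[i],s[i].tolist()
def down(yaw): # tool z down, tool y at angle yaw+90 from world x
    return (R.from_euler('z',yaw)*R.from_euler('x',np.pi)).as_quat()
E
python3 - <<'E'
from h import *
T=vision.read_camera("top");S=vision.read_camera("scene")
def masks(d):
    f=d["frame"].astype(int);r,g,b=f[...,0],f[...,1],f[...,2];h=cv2.cvtColor(d["frame"],cv2.COLOR_RGB2HSV)
    return dict(red=(r>90)&(g<0.35*r)&(b<0.4*r),blue=(b>1.3*r)&(b>60)&(b>1.3*g),black=(f.max(2)<40),knob=(h[...,1]<70)&(h[...,2]>110))
mt,ms=masks(T),masks(S)
bt=dict(red=(252,205,272,238),blue=(288,210,305,242),black=(322,216,338,246),knob=(135,225,172,258))
bs=dict(red=(255,170,282,200),blue=(232,188,256,220),black=(206,208,232,240),knob=(295,115,322,140))
for k in bt:
    a=cent(mt[k],bt[k]);b=cent(ms[k],bs[k]);print(k,a,b)
    if a and b: print(tri(ray(T,a[0]),ray(S,b[0])).round(4))
    if k=="knob" and a:print(onz(T,a[0],.066),b and onz(S,b[0],.066))
a=cv2.resize(T["frame"][140:265,90:350],None,fx=3,fy=3,interpolation=2)
b=cv2.resize(S["frame"][100:280,200:360],None,fx=3,fy=3,interpolation=2)
cv2.imwrite("pics/cropT.png",a[:,:,::-1]);cv2.imwrite("pics/cropS.png",b[:,:,::-1])
E
```

```text
red (array([261.90804598, 222.83908046]), [259, 215, 7, 16, 87]) (array([264.5, 177. ]), [260, 176, 10, 3, 20])
[ 0.5596 -0.0139  0.1129]
blue (array([296.19090909, 225.92727273]), [293, 215, 7, 22, 110]) (array([245.37179487, 202.71794872]), [235, 194, 20, 21, 156])
[ 0.5579 -0.0881  0.0944]
black (array([329.48648649, 230.74774775]), [326, 221, 8, 21, 111]) None
knob (array([148.93220339, 239.47457627]), [145, 236, 9, 8, 59]) (array([309.65625, 125.78125]), [306, 124, 8, 5, 32])
[0.5221 0.2456 0.066 ]
[0.52243515 0.24602327 0.066     ] [0.52175705 0.24523815 0.066     ]
```

View pics/cropT.png

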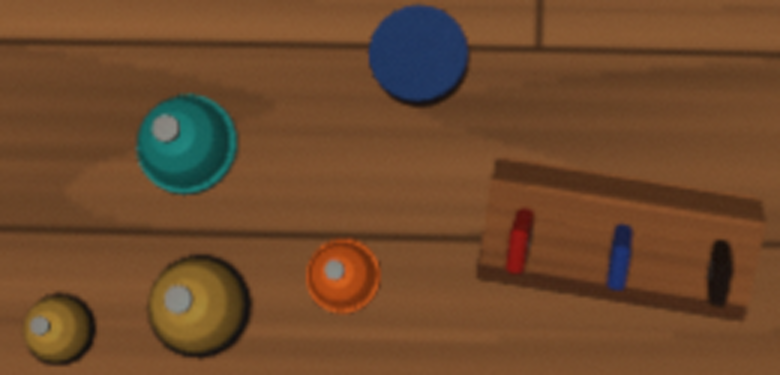

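View pics/cropS.png

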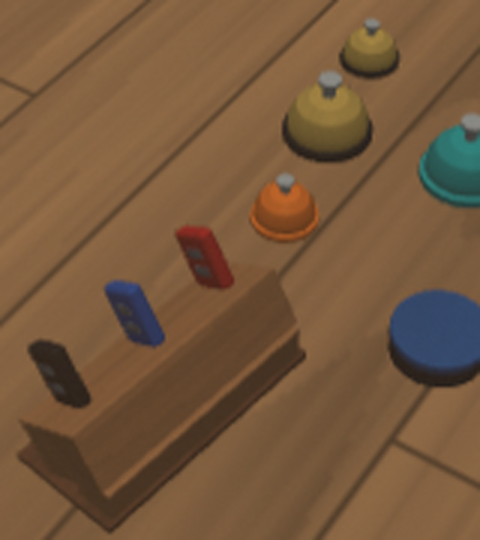

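The crops confirm the choice: the larger brass bell has its knob at top (149,239) / scene (310,126), which puts it at x,y = (0.522, 0.2456). The red key is in the +y slot and the stand is turned about -8°. I'll check IK for the whole plan and press the bell.

```bash
cat >>h.py <<'E'
def tilt(yaw,t,flip): # t=-30deg: tool along leaning key; -90deg: level, pointing +x
    return (R.from_euler('z',yaw)*R.from_euler('y',t)*R.from_euler('x',np.pi)*R.from_euler('z',np.pi*flip)).as_quat()
E
python3 - <<'E'
from h import *
T=vision.read_camera("top")
p=[onz(T,c,.0915) for c in((263,220.2),(296.2,226),(329.5,231.2))];print(np.round(p,4))
v=p[0]-p[2];yaw=np.arctan2(-v[0],v[1]);print("yaw",np.degrees(yaw),"spacing",np.linalg.norm(v)/2)
for f in(0,1):
  for q,t in(([.555,-.015,.097],-30),([.5,-.015,.2],-30),([.45,0,.3],-60),([.45,0,.3],-80),([.45,0,.3],-90)):
    s=kinematics.solve_ik(q,tilt(yaw,np.radians(t),f));print(f,t,None if s is None else np.round(s,2))
q=down(np.radians(115)) # near-neutral wrist
hand.move_gripper(0.0,30)
b=np.array([.5221,.2456]);tt=bot.tcp_to_tips
bot.reach([*b,.066+.04+tt],q);bot.servo_line([*b,.067+tt],velocity=.08)
f0=get_obs()["wrist_force"];print(get_obs()["time_s"],f0,get_obs()["gripper_width"])
z=.0635
while z>.057:
    bot.servo_line([*b,z+tt],velocity=.02);o=get_obs();F=o["wrist_force"][2]-f0[2];print(round(z,4),np.round(o["position"][2]-tt,4),np.round(F,2))
    if F>12:break
    z-=.001
bot.dwell(.3);o=get_obs();print(np.round(o["wrist_force"],2),o["time_s"])
d=vision.read_camera("scene");cv2.imwrite("pics/press.png",cv2.resize(d["frame"][60:180,230:390],None,fx=4,fy=4)[:,:,::-1])
E
```

```text
[[ 0.5689 -0.0149  0.0915]
 [ 0.5574 -0.0889  0.0915]
 [ 0.5472 -0.1632  0.0915]]
yaw -8.328961203952325 spacing 0.07494932195741487
0 -30 [ 0.02  0.33  2.26 -1.19  0.09  2.9 ]
0 -30 [ 0.02  0.03  2.29 -0.27  0.31  1.97]
0 -60 [ 0.23 -0.26  2.58  4.18  0.37 -2.38]
0 -80 None
0 -90 None
1 -30 [ 0.02  0.33  2.26 -1.19  0.09 -0.24]
1 -30 [ 0.02  0.03  2.29 -0.27  0.31 -1.17]
1 -60 [ 0.23 -0.26  2.58  4.18  0.37  0.76]
1 -80 None
1 -90 None
3.2333 [0.03707488 0.42617841 0.6293701 ] 9.476047513109662e-05
0.0635 0.0639 1.57
0.0625 0.0628 2.24
0.0615 0.0617 3.4
0.0605 0.0606 3.7
0.0595 0.06 8.33
0.0585 0.0598 17.91
[-1.59 -1.59 17.94] 5.1083
```

View pics/press.png

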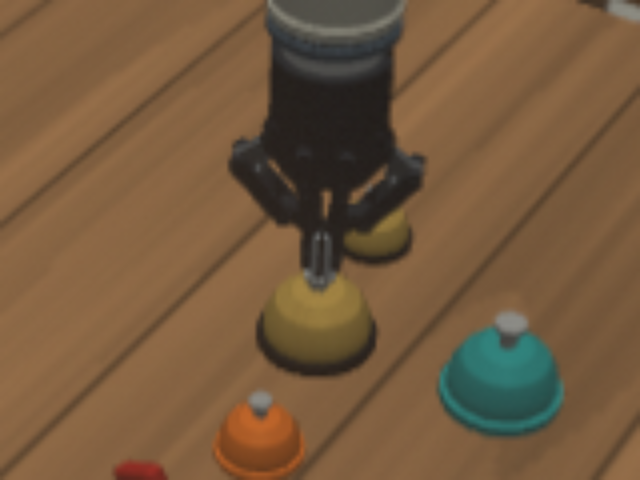

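The picture shows the closed fingertips on the larger brass bell's plunger, at crop (320,270). The force ran up the spring and then rose steeply at tip z≈0.060, so the plunger is on its stop. I'll release it, go above the key, and look for a reachable level pose.

```bash
python3 - <<'E'
from h import *
yaw=np.radians(-8.3);b=[.5221,.2456]
bot.servo_line([*b,.16],velocity=.1)
hand.move_gripper(.05,30)
g=np.array([.566,-.0145,.0967])
best=[]
for f in(0,1):
  try: bot.reach([g[0],g[1],.22],tilt(yaw,0,f))
  except bot.IKError as e: print(f,"no");continue
  jg=np.array(kinematics.solve_ik(g,tilt(yaw,0,f)));print(f,jg.round(2),get_obs()["time_s"])
  for t in(-45,-50,-60):
   for psi in range(-90,91,30):
    for x in(.45,.55,.65):
     for y in(-.2,0,.2):
      for z in(.25,.32):
       s=kinematics.solve_ik([x,y,z],tilt(np.radians(psi),np.radians(t),f))
       if s is not None: best.append((np.abs(np.array(s)-jg).max(),f,t,psi,x,y,z,np.round(s,2).tolist()))
  if f==0 and any(b_[0]<1.2 for b_ in best):break
best.sort(key=lambda b:b[0])
for b_ in best[:4]:print(b_)
for b_ in [b for b in best if b[2]==-60][:4]:print(b_)
d=vision.read_camera("wrist");cv2.imwrite("pics/wrist1.png",d["frame"][:,:,::-1])
print(proj(d,[g,g+[0,0,-.0],[.5689,-.0149,.0915]]).round(1),get_obs()["time_s"],get_obs()["position"])
E
```

```text
0 [-0.03  0.45  1.88 -0.    0.81  1.69] 8.175
(np.float64(0.5786199492490582), 0, -45, 0, 0.55, 0, 0.32, [-0.0, -0.13, 2.25, 0.01, 0.24, 1.55])
(np.float64(0.5829779940172286), 0, -45, 0, 0.65, 0, 0.32, [-0.0, 0.05, 2.07, 0.01, 0.23, 1.56])
(np.float64(0.6938133515412201), 0, -45, -30, 0.45, -0.2, 0.32, [-0.33, -0.24, 2.33, -0.46, 0.31, 2.15])
(np.float64(0.7146167140324793), 0, -50, 0, 0.55, 0, 0.32, [-0.0, -0.13, 2.3, 0.04, 0.1, 1.53])
(np.float64(2.179890217006077), 0, -60, 60, 0.65, 0.2, 0.32, [-0.09, 0.29, 1.96, 1.37, 0.93, -0.49])
(np.float64(2.1836362402373246), 0, -60, 30, 0.65, -0.2, 0.32, [-0.7, 0.32, 1.92, 1.32, 1.0, -0.5])
(np.float64(2.2109888616916633), 0, -60, 30, 0.65, 0, 0.32, [-0.34, 0.17, 2.12, 1.57, 0.72, -0.52])
(np.float64(2.2322069166521628), 0, -60, 0, 0.45, -0.2, 0.32, [-0.88, -0.12, 2.42, 1.57, 0.73, -0.54])
[[281.9 206.6]
 [281.9 206.6]
 [281.8 201.1]] 8.225 [ 0.56592706 -0.01400285  0.21984153]
```

View pics/wrist1.png

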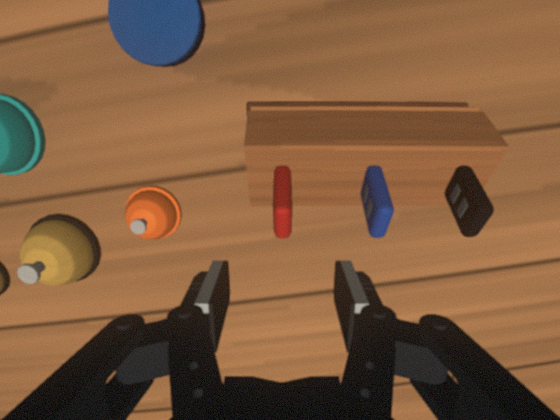

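In the wrist picture the red head is centred at (282,202), matching the predicted (281.8,201.1), and it stands midway between the fingers. Blue is at (377,201) and black at (468,201). I'll go down, grasp and draw the key out.

```bash
python3 - <<'E'
from h import *
yaw=np.radians(-8.3);g=np.array([.566,-.0145,.0967]);q=tilt(yaw,0,0)
bot.servo_line(g+[0,0,.002],ori=q,velocity=.08)   # grasp point lies 2 mm behind TCP -> TCP at z... 
o=get_obs();print(np.round(o["wrist_force"],2),o["position"])
hand.move_gripper(0,40);bot.dwell(.2)
o=get_obs();print(o["gripper_width"],o["grip_force"],np.round(o["wrist_force"],2))
u=R.from_euler('z',yaw).apply([-.5,0,np.sqrt(.75)]);p=np.array(o["position"])
bot.servo_line(p+.015*u,velocity=.04);print(np.round(get_obs()["wrist_force"],2))
bot.servo_line(p+.11*u,velocity=.08);bot.dwell(.4)
o=get_obs();print(o["gripper_width"],o["grip_force"],np.round(o["wrist_force"],2),o["position"],o["time_s"])
d=vision.read_camera("scene");cv2.imwrite("pics/drawn.png",cv2.resize(d["frame"][60:290,160:400],None,fx=2.5,fy=2.5)[:,:,::-1])
E
```

```text
[ 0.68  0.35 -0.63] [ 0.56634124 -0.01450998  0.09917847]
0.013496788754463957 40.67505955696106 [-1.95 -0.07  5.9 ]
[ 0.78 -0.07 -0.18]
0.01362479148422012 40.053391456604004 [ 0.1   1.13 -0.69] [ 0.51168239 -0.00656694  0.19409481] 12.7667
```

View pics/drawn.png

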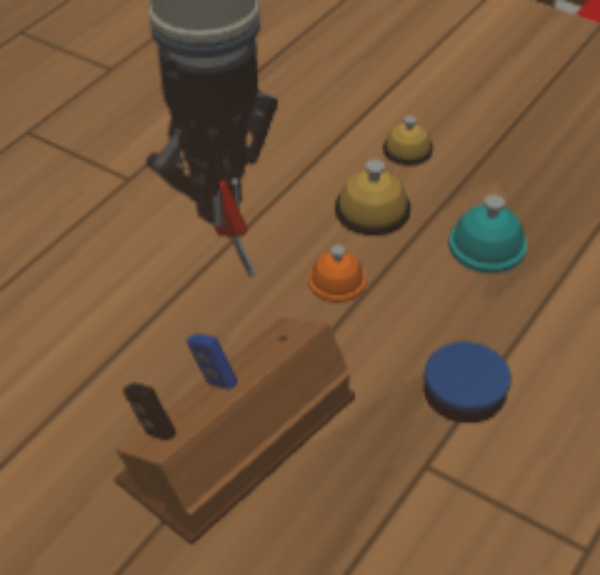

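The red key is drawn out, with its blade end at crop (252,273), clear of the stand. It still leans about 30°, and the blue and black keys are in place. I'll raise it and turn it level.

```bash
python3 - <<'E'
from h import *
p=get_obs()["position"];bot.servo_line([p[0],p[1],.32],velocity=.12)
for c in(([.65,0,.32],30),([.65,.2,.32],60),([.65,-.2,.32],30)):
    try: bot.reach(c[0],tilt(np.radians(c[1]),np.radians(-60),0));break
    except bot.IKError as e:print(e)
bot.dwell(.5)
o=get_obs();print(c,o["gripper_width"],o["grip_force"],np.round(o["position"],3),np.abs(o["joint_vel"]).max(),o["time_s"])
S=vision.read_camera("scene");T=vision.read_camera("top")
u,v=proj(S,o["position"])[0].astype(int);a,b=proj(T,o["position"])[0].astype(int);print(u,v,a,b)
im=lambda d,u,v:cv2.resize(d["frame"][max(v-60,0):max(v-60,0)+120,max(u-60,0):max(u-60,0)+120],(390,390))
print(max(u-60,0),max(v-60,0),max(a-60,0),max(b-60,0))
cv2.imwrite("pics/level.png",np.hstack([im(S,u,v),im(T,a,b)])[:,:,::-1])
E
```

```text
([0.65, 0, 0.32], 30) 0.01334246888094214 40.039347410202026 [0.65 0.   0.32] 0.0008727755979334624 16.4333
305 113 251 154
245 53 191 94
```

View pics/level.png

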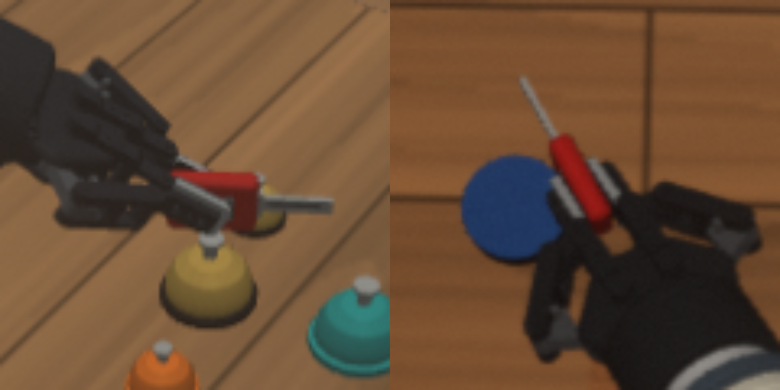

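The key is in the fingers with its blade out: tip at left-crop (331,206) and right-crop (523,78), shoulder at (258,204) and (555,136). I'll triangulate the tilt to confirm it is level before handing in.

```bash
python3 - <<'E'
from h import *
S=vision.read_camera("scene");T=vision.read_camera("top")
t=tri(ray(S,(346.8,116.4)),ray(T,(231.9,118)));s=tri(ray(S,(324.4,115.8)),ray(T,(241.8,135.8)))
g=np.array(get_obs()["position"])
for a in(s,g):
    v=t-a;e=np.degrees(np.arcsin(v[2]/np.linalg.norm(v)));print(t.round(3),a.round(3),np.linalg.norm(v).round(3),"elev",e.round(1))
if abs(e)<10 and t[2]>.2: print(hand_in())
E
```

```text
[0.717 0.037 0.318] [0.683 0.017 0.319] 0.039 elev -0.2
[0.717 0.037 0.318] [ 0.65 -0.    0.32] 0.076 elev -1.2
the job is handed in; nothing more can be done
None
```

I pressed the larger brass bell to its stop and released it, then drew the red key out of the stand. It is now held about 32 cm above the counter with the blade within about 1° of level, and the job is handed in; no pass or fail verdict came back.

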